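# Wedge the rocking bench-block stand

### The job

The small wooden stand that carries the steel bench block rocks, because its front right foot does not reach the bench. Without picking anything up, push the loose wooden wedge under that foot until the stand sits level and no longer rocks, without shoving the stand out of its place or disturbing the other loose things. Finish while holding the fingertips firmly (about 10 N) pressed down on the stand's top above that foot, so that it is proved not to rock: the program ends with the robot still pressing.

Things in the scene. Friction and masses are not known exactly. Their poses are not given: they have to be found in the camera images.
- stand: Loose low wooden stand, 1.1 to 1.7 kg; board 156 (x) x 186 (y) mm, flat top 56 mm above the bench, on four round 26 mm feet at x 0 or 116, y 0 or 146 mm. Origin on the bench straight below the short (front right) foot's centre; +x to the far right foot, +y to the front left foot, z up. A 70 x 70 mm steel block, 24 mm above the board, covers x 45 to 115, y 66 to 136 mm.
- stand_corner (a point): Point on the stand's flat top straight above the short foot, 56 mm above the bench, 20 mm in from the board's front and right edges: where to press. Pressing there with more than about 3 to 5 N rocks the unwedged stand down by the gap; otherwise it rests on the other three feet. A fixed vice, up to 0.24 m tall, stands to the right from x = 0.65, y < 0.19 m: turn a wide gripper lengthwise along x here.
- foot_ground (a point): Point on the bench (here its rear board, level at z = 0.006 m) straight below the centre of the short foot (same as the stand's origin and axes). That foot (26 mm diameter) ends 5 to 9 mm above the bench, not known beforehand. The gap is open from the front, along the stand's +x; the wood above is 17 mm or more over the bench.
- wedge: Loose plain wooden wedge, 80 (x) x 44 (y) mm, 50 g, lying in front of the short foot. Origin at the centre of its underside; +x points to the thin tip. The top slopes evenly from 16 mm at the tail to 2 mm at the tip. It starts up to 12 mm off the foot's line, up to 0.25 rad askew, tip about 15 to 33 mm short of the foot's edge.
- wedge_tail (a point): Centre of the wedge's flat upright tail face (44 mm wide, 16 mm tall), 8 mm above the bench: where to push. The wedge slides with about 0.3 N until its slope meets the foot's near lower edge; then the push grows by 3 N or more, and pushing on lifts that corner 1.75 mm for every 10 mm.
- wedge_tip (a point): Middle of the wedge's thin front edge (2 mm thick, 44 mm wide), 1 mm above the bench.
- wax_tin: Open round tin of wax, 65 mm across, 22 mm tall, origin at the centre of its underside; a bystander, leave it alone.
- bangle: Bone ring 82 mm across, 11 mm tall, lying flat, origin at the centre of its underside; a bystander, leave it alone.
- bone_blank: Bone bar 22 x 85 x 13 mm lying flat, origin at the centre of its underside; a bystander, leave it alone.
- rubber_grip: Black ribbed rubber grip 37 x 98 x 37 mm lying down, origin at the centre of its underside; a bystander, leave it alone.

How it is judged:
By the outcome, as a careful person would: the job done as asked, in the order asked, and still so for the second after the job is handed in, while the arm keeps its last pose, push and grip.
It also fails if it takes over 54 s, if anything falls off the work surface, if the arm or the gripper's body presses on something with over 40 N, if the wrist force passes 120 N, or if a joint passes its speed limit or range.

### The arm

A 7-joint arm with a two-finger parallel gripper is mounted at the origin on a cart in front of the work surface, level with it; the furniture and walls round the work are solid. World frame = base frame: x ahead of the robot, y to its left, z up, the work surface at z = 0. Lengths are in m, angles in rad, forces in N, time in s.
With the tool pointing down it reaches from about 0.4 to 0.85 m from the base axis. Payload 10.4 kg.
Tool frame: the origin (TCP) lies midway between the tips of the shut fingers; the grasp point (between the pads) lies 19 mm behind it; z points along the fingers, y is the line along which they close (so a half turn about z gives the same grasp; the last joint's range is limited). The gripper opens to 87 mm and grips with 3 to 60 N. Pads are 19 mm wide; open, the fingers measure 117 mm over their backs; the gripper's body (75 mm by 190 mm) begins 51 mm behind the grasp point.
Start: joints at [-1.219, 0.332, -0.065, 1.46, 0.022, 1.35, -0.088], TCP at [0.229, 0.582, 0.223] pointing down, gripper open.
Joint ranges: [-2.6, 2.6], [-0.5, 2.12], [-1.47, 1.34], [0.16, 2.42], [-1.27, 4.41], [0.06, 2.06], [-2.6, 2.6]. Speed limits (rad/s): [2.22, 2.22, 2.79, 2.79, 3.14, 3.14, 3.14].

### API

Orientations are given as [roll, pitch, yaw] about the fixed x, y, z axes, in that order (R = Rz(yaw) Ry(pitch) Rx(roll)).
In Python, from cell import read_state, snapshot, hand_in gives the robot as it stands.
- The arm moves only by the tool drive_tool, never from a script. Its argument "increments" is a list of rows, each a list of 2 entries, a list of its own where there are three numbers: the shift along the tool's x, y, z in cm, then the turn about the tool's z in rad. A call has 1 to 10 rows; each row is the pose to reach, as a shift and turn from the pose commanded when the call began, along the tool's axes at that moment; what a row does not reach only later rows make up. A row lasts 1/10 s, in which the tool goes at most 50 mm and 8.59 degrees, less where a joint would pass 70% of its speed; a pose out of reach is approached as far as the arm can. A call with a gripper value outside its range is refused whole. "gripper" is the opening in per cent of the stroke, from 0 (shut) to 100 (fully open), set as the call begins (left out, the last holds). The fingers move at their own pace and stop on an object; the grip force is fixed at half the most. Time passes only in rows, so rows that repeat a pose let the fingers close. It gives the time, the measured TCP pose, the force, the opening and the grip force at its end, in the units of the state.
- read_state(): the state, without advancing time (a new reading comes with each control period).
- snapshot(name): name is "scene" or "top" or "wrist"; returns a dict with "frame" (420x560x3 uint8, red, green, blue), "camera_matrix" (3x3 intrinsics, pixels), "T" (4x4, takes a point from camera to world coordinates); the wrist camera has in their place "hand_eye" (4x4, takes a point from camera to tool coordinates, whose origin is the TCP and whose axes are the flange's). Camera axes: x right, y down, z forward; pixel columns grow to the right and rows downward; lengths in m; the calibration is good to about 2 mm. A picture is of the moment at which its call begins: read the wrist's pose just before it. There is no depth.
- hand_in(): hands the job in; it is judged then, once.
The state is a dict: "t": time; "joints": joint angles; "joint_vel": joint speeds; "tau": joint torques, N m; "tcp_pos": TCP position; "tcp_rot": TCP orientation; "wrist_force": force on the tool from outside, world axes, zero at the start; "ft_torque": the same for the moment, N m; "gripper_width": opening from 0.0 (shut) to 1.0 (fully open); "grip_force": force on a finger pad.
Only numpy, scipy, OpenCV 4.12 (cv2) and the standard library are available. Lean on these libraries where they do the work, as an engineer would, in place of code of your own. Each camera call takes 0.05 s, during which the arm holds its last target. There are 200 camera calls.

## Working session

There is one attempt and no reset: what is moved stays moved. The work goes in short steps, Python scripts to look and compute and a tool call to move; the robot and the scene stay as the last step left them, time stands still between calls to the robot, and variables do not carry over. Pictures are saved under pics/ and viewed, at most 10 in all, crops included, and the job is handed in when it is done.

Besides the shell and the picture viewer there is one more tool, called after "Call:" as name(argument=value, ...) on one line, values as JSON. drive_tool: Moves the arm, as the interface text tells. Its arguments: {"type":"object","properties":{"increments":{"type":"array","items":{"type":"array"}},"gripper":{"type":"number"}},"required":["increments"]}

```bash
ls; mkdir -p pics
python3 - <<'E'
from cell import read_state, snapshot
import cv2,numpy as np
s=read_state(); print({k:np.round(v,3).tolist() for k,v in s.items()})
for n in("scene","top"):
    d=snapshot(n); cv2.imwrite(f"pics/{n}0.png",d["frame"][:,:,::-1]); print(n,np.round(d["camera_matrix"],1).tolist(),np.round(d["T"],4).tolist())
d=snapshot("wrist"); print(d["camera_matrix"].tolist(),np.round(d["hand_eye"],4).tolist())
E
```

```text
pics
{'t': 0.0, 'joints': [-1.219, 0.333, -0.065, 1.461, 0.022, 1.35, -0.089], 'joint_vel': [0.0, -0.0, -0.002, -0.001, -0.0, -0.001, -0.0], 'tau': [-0.0, -62.326, 0.024, -38.988, -0.061, 0.04, 0.0], 'tcp_pos': [0.229, 0.581, 0.222], 'tcp_rot': [-3.14, 0.0, 2.767], 'wrist_force': [0.785, -0.201, -0.242], 'ft_torque': [-0.004, 0.1, -0.004], 'grip_force': 0.0, 'gripper_width': 1.001}
scene [[481.9, 0.0, 279.5], [0.0, 481.9, 208.0], [0.0, 0.0, 1.0]] [[0.6458, -0.3157, 0.6952, -0.2762], [-0.7634, -0.282, 0.5811, -0.4738], [0.0126, -0.906, -0.4231, 0.575], [0.0, 0.0, 0.0, 1.0]]
top [[485.5, 0.0, 290.6], [0.0, 485.5, 201.7], [0.0, 0.0, 1.0]] [[0.0084, -0.9876, 0.1569, 0.3497], [-0.9998, -0.0107, -0.0138, 0.209], [0.0153, -0.1568, -0.9875, 1.2018], [0.0, 0.0, 0.0, 1.0]]
[[306.1865569589813, 0.0, 275.04989803420574], [0.0, 306.1865569589813, 212.02839141418178], [0.0, 0.0, 1.0]] [[-0.0007, -0.9636, -0.2673, 0.0731], [1.0, -0.0005, -0.0009, 0.001], [0.0007, -0.2673, 0.9636, -0.162], [0.0, 0.0, 0.0, 1.0]]
```

View pics/top0.png

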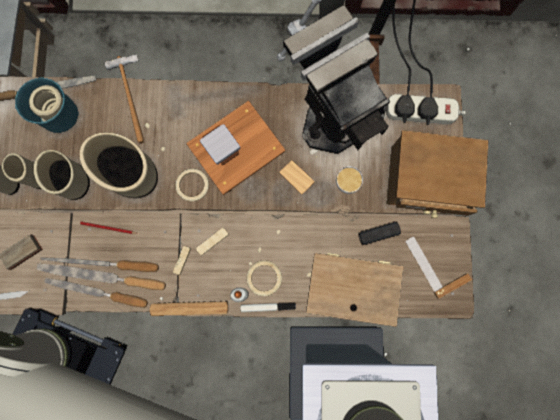

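View pics/scene0.png

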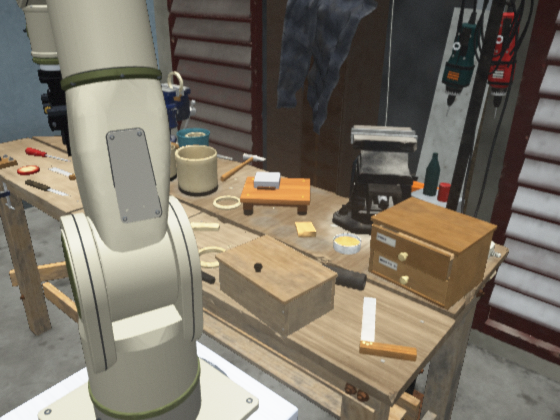

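The top view shows the orange stand (corners about (250,101), (285,148), (223,191), (187,147)), so its short foot is near (283,150). The wedge is at (297,177), with the tin at (349,180) and the vice above right. Next I'll measure these by mask.

```bash
cat > h.py <<'E'
import cv2,numpy as np
from cell import read_state,snapshot
from scipy.spatial.transform import Rotation as R
def shot(n):
    s=read_state(); d=snapshot(n); 
    if n=="wrist":
        T=np.eye(4);T[:3,:3]=R.from_euler("xyz",s["tcp_rot"]).as_matrix();T[:3,3]=s["tcp_pos"]; T=T@d["hand_eye"]
    else: T=d["T"]
    return np.ascontiguousarray(d["frame"][:,:,::-1]),d["camera_matrix"],T
def ray(px,K,T,z):
    px=np.atleast_2d(np.array(px,float)); d=np.c_[px,np.ones(len(px))]@np.linalg.inv(K).T@T[:3,:3].T
    return T[:3,3]+d*((z-T[2,3])/d[:,2])[:,None]
def proj(P,K,T):
    p=(np.atleast_2d(P)-T[:3,3])@T[:3,:3]@K.T; return p[:,:2]/p[:,2:]
E
python3 - <<'E'
from h import *
f,K,T=shot("top")
hsv=cv2.cvtColor(f,cv2.COLOR_BGR2HSV)
for p in [(240,165),(297,177),(349,180),(310,150),(300,200)]: print(p,hsv[p[1],p[0]])
m=cv2.inRange(hsv,(5,150,90),(14,255,255)); m[:90]=0;m[200:]=0;m[:,:180]=0;m[:,292:]=0
m=cv2.morphologyEx(m,cv2.MORPH_CLOSE,np.ones((5,5)))
c=max(cv2.findContours(m,0,2)[0],key=cv2.contourArea)
r=cv2.minAreaRect(c);b=cv2.boxPoints(r);print("stand",r,b.tolist());P=ray(b,K,T,.062);print(P.round(4).tolist(), np.linalg.norm(P-np.roll(P,1,0),axis=1))
cv2.imwrite("pics/c1.png",cv2.resize(f[90:210,180:370],None,fx=4,fy=4,interpolation=cv2.INTER_CUBIC))
E
```

```text
(240, 165) [ 13 157 180]
(297, 177) [ 18 110 229]
(349, 180) [ 20 108 214]
(310, 150) [ 17  40 161]
(300, 200) [ 17  69 125]
stand ((235.69288635253906, 146.9815216064453), (62.08955383300781, 75.6416015625), 54.78240966796875) [[186.89151000976562, 143.4295654296875], [248.6882781982422, 99.80831146240234], [284.4942626953125, 150.53347778320312], [222.69749450683594, 194.15472412109375]]
[[0.6707, 0.4447, 0.062], [0.7831, 0.298, 0.062], [0.656, 0.2088, 0.062], [0.5473, 0.3546, 0.062]] [0.15274799 0.1847966  0.1553654  0.18185312]
```

View pics/c1.png

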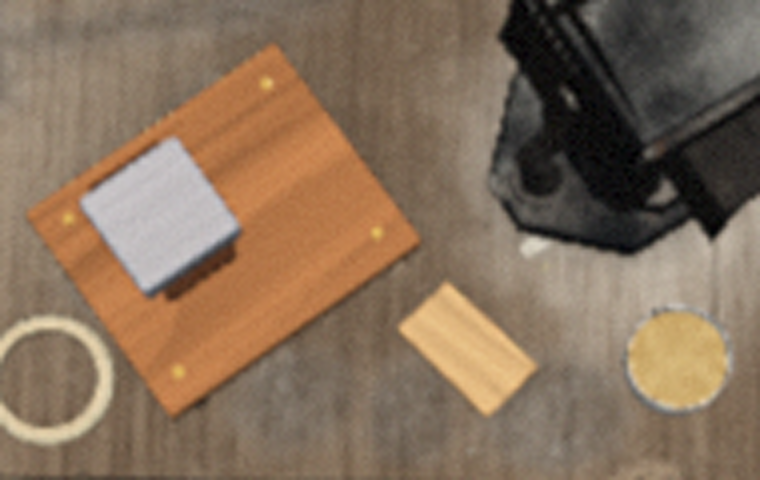

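The crop shows brass dots over the four feet: short foot (377,233), far right (266,84), front left (178,372) and far left (69,218). The wedge corners are (447,283), (400,327) at the tip and (537,367), (490,416) at the tail.

Run:
```python
from h import *
f,K,T=shot("top")
up=lambda a:(np.array(a,float)+.5)/4-.5+[180,90]
D=ray(up([(377,233),(266,84),(178,372),(69,218)]),K,T,.062)
print("feet",D.round(4).tolist())
x=(D[1]-D[0]+D[3]-D[2]);y=D[2]-D[0]+D[3]-D[1]
yaw=np.mean([np.arctan2(x[1],x[0]),np.arctan2(-y[0],y[1])]);print("yaw",yaw,np.linalg.norm(D[1]-D[0]),np.linalg.norm(D[2]-D[0]))
tip=ray(up([(447,283),(400,327)]),K,T,.008);tail=ray(up([(537,367),(490,416)]),K,T,.022)
a,b=tip.mean(0),tail.mean(0);v=a-b;wy=np.arctan2(v[1],v[0])
print("wedge tip",a,"tail",b,"yaw",wy,np.linalg.norm(v[:2]))
c,s=np.cos(yaw),np.sin(yaw);Rm=np.array([[c,s],[-s,c]])
for q in(a,b): print("in stand",Rm@(q-D[0])[:2])
t=ray(up([(679,358)]),K,T,.028);print("tin",t, Rm@(t-D[0])[0,:2])
```

```text
feet [[0.6623, 0.2345, 0.062], [0.7553, 0.3037, 0.062], [0.5753, 0.3521, 0.062], [0.6692, 0.4206, 0.062]]
yaw 0.6352482192097819 0.11595155838066774 0.146211990501023
wedge tip [0.6307275  0.20580473 0.008     ] tail [0.57330541 0.14963874 0.022     ] yaw 0.7743402199398589 0.08032381573122091
in stand [-0.04242431 -0.00442257]
in stand [-0.12197238 -0.01555898]
tin [[0.59434391 0.04772506 0.028     ]] [-0.16551125 -0.11007555]
```

Call:
drive_tool(increments=[[[-4, -2.7, 0], 0.05], [[-8, -5.3, 0], 0.1], [[-12, -8, 0], 0.15], [[-16, -10.7, 0], 0.2], [[-20, -13.3, 0], 0.25], [[-24, -16, 0], 0.3], [[-28, -18.6, 0], 0.35], [[-32, -21.3, 0], 0.4], [[-36, -23.9, 0], 0.42], [[-39, -25.9, 0], 0.42]], gripper=0)

```text
t: 1.25
tcp_pos: [0.4983, 0.1948, 0.2228]
tcp_rot: [3.141, 0.001, 2.344]
wrist_force: [0.4, 0.2, -0.1]
gripper_width: 0.175
grip_force: 0.0
```

```bash
cat > go.py <<'E'
import sys
from h import *
# shift in tool axes (cm) to reach world target x y z yaw
s=read_state();M=R.from_euler("xyz",s["tcp_rot"]).as_matrix()
t=np.array(list(map(float,sys.argv[1:4])))
print("t",s["t"],"pos",np.round(s["tcp_pos"],4),"rot",np.round(s["tcp_rot"],3),"F",np.round(s["wrist_force"],2),"w",s["gripper_width"])
print("shift cm",np.round(M.T@(t-s["tcp_pos"])*100,2),"turn",round(s["tcp_rot"][2]-float(sys.argv[4]),3))
E
python3 go.py 0.548 0.125 0.20 2.345
```

```text
t 1.25 pos [0.4983 0.1948 0.2228] rot [3.141e+00 1.000e-03 2.344e+00] F [ 0.37  0.15 -0.13] w 0.17543405855054114
shift cm [-8.46 -1.32  2.28] turn -0.001
```

Call:
drive_tool(increments=[[[-2.8, -0.5, 2], 0], [[-5.6, -0.9, 5], 0], [[-8.4, -1.3, 8], 0], [[-8.4, -1.3, 8], 0], [[-8.4, -1.3, 8], 0]])

```text
t: 1.75
tcp_pos: [0.5463, 0.1284, 0.1421]
tcp_rot: [-3.14, -0.001, 2.346]
wrist_force: [0.8, 0.9, -0.6]
gripper_width: 0.01
grip_force: 0.0
```

```bash
python3 go.py 0.548 0.125 0.012 2.345
python3 - <<'E'
from h import *
f,K,T=shot("wrist"); cv2.imwrite("pics/w1.png",f); np.savez("w1.npz",K=K,T=T)
for z,p in((.006,(.662,.2345)),(.022,(.5733,.1496)),(.008,(.6307,.2058))): print(proj([*p,z],K,T))
E
```

```text
t 1.75 pos [0.5463 0.1284 0.1421] rot [-3.140e+00 -1.000e-03  2.346e+00] F [ 0.82  0.88 -0.64] w 0.009748433766607788
shift cm [-0.37 -0.1  13.01] turn 0.001
[[430.6497929  208.14478116]]
[[310.29630403 211.02454475]]
[[389.25347704 207.31417885]]
```

View pics/w1.png

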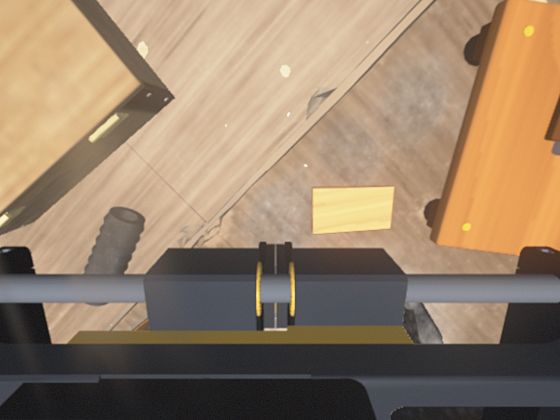

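The wrist view shows the wedge with its tail edge at (312,187)-(314,234) and its tip at x=393. The short foot is at (432,213) and its brass dot at (466,227). All of this is within about 1 mm of the top-view estimate.

```bash
python3 - <<'E'
from h import *
d=np.load("w1.npz");K,T=d["K"],d["T"]
tail=ray([(312,187),(314,234)],K,T,.022);tip=ray([(393.5,186),(393.5,233)],K,T,.008);dot=ray([(466.5,227)],K,T,.062)
a,b=tail.mean(0),tip.mean(0);v=b-a;print(a,b,"yaw",np.arctan2(v[1],v[0]),np.hypot(*v[:2]),"dot",dot)
s=read_state();M=R.from_euler("xyz",s["tcp_rot"]).as_matrix()
for q in(a,b,dot[0]): print("tool cm",(M.T@(q-s["tcp_pos"])*100).round(2))
E
python3 go.py 0.548 0.125 0.012 2.345
```

```text
[0.57514075 0.15143719 0.022     ] [0.63587266 0.20697879 0.008     ] yaw 0.7407889466880541 0.08229966719129259 dot [[0.6649044 0.2353414 0.062    ]]
tool cm [-0.45  3.57 12.1 ]
tool cm [-0.74 11.8  13.5 ]
tool cm [-0.75 15.86  8.11]
t 1.8 pos [0.5465 0.1295 0.143 ] rot [ 3.141 -0.     2.347] F [ 0.14 -0.19  0.25] w 0.008154386055954643
shift cm [-0.43 -0.22 13.1 ] turn 0.002
```

Call:
drive_tool(increments=[[[-0.5, -0.2, 4], 0], [[-0.5, -0.2, 8], 0], [[-0.5, -0.2, 11], 0], [[-0.5, -0.2, 12.5], 0], [[-0.5, -0.2, 13.1], 0], [[-0.5, -0.2, 13.1], 0], [[-0.5, -0.2, 13.1], 0]])

```text
t: 2.5
tcp_pos: [0.5496, 0.1245, 0.0132]
tcp_rot: [3.139, 0.001, 2.347]
wrist_force: [0.2, 0.9, -0.3]
gripper_width: 0.005
grip_force: 0.0
```

```bash
python3 go.py 0.5715 0.149 0.012 2.345
```

```text
t 2.5 pos [0.5496 0.1245 0.0132] rot [3.139e+00 1.000e-03 2.347e+00] F [ 0.18  0.88 -0.29] w 0.005304332461152279
shift cm [0.22 3.28 0.13] turn 0.002
```

Call:
drive_tool(increments=[[[0, 0.7, 0], 0], [[0, 1.4, 0], 0], [[0, 1.9, 0], 0], [[0, 2.4, 0], 0], [[0, 2.9, 0], 0], [[0, 3.4, 0], 0], [[0, 3.9, 0], 0], [[0, 4.4, 0], 0], [[0, 4.9, 0], 0], [[0, 4.9, 0], 0]])

```text
t: 3.5
tcp_pos: [0.5839, 0.1589, 0.0115]
tcp_rot: [3.141, -0.0, 2.347]
wrist_force: [0.6, -0.0, -0.5]
gripper_width: 0.002
grip_force: 0.0
```

```bash
python3 go.py 0.6 0.149 0.012 2.345
python3 - <<'E'
from h import *
f,K,T=shot("wrist"); cv2.imwrite("pics/w2.png",f); np.savez("w2.npz",K=K,T=T)
E
```

```text
t 3.5 pos [0.5839 0.1589 0.0115] rot [ 3.141 -0.     2.347] F [ 0.65 -0.04 -0.54] w 0.0019749645967011165
shift cm [-1.83  0.46 -0.05] turn 0.002
```

View pics/w2.png

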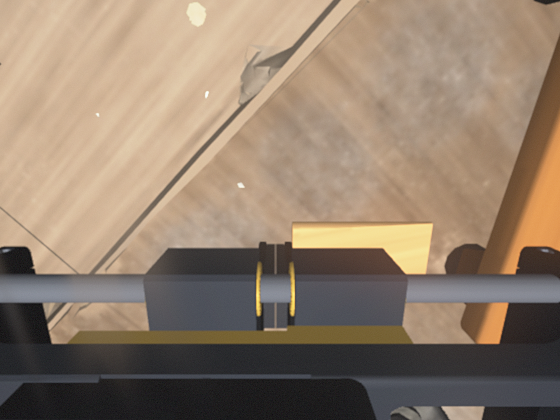

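The wedge now lies against the finger, still aligned: its visible long edge runs (292,222)-(432,223). The tip is at x=432 and the foot's near edge at about x=445.

Run:
```python
from h import *
d=np.load("w2.npz");K,T=d["K"],d["T"]
s=read_state();M=R.from_euler("xyz",s["tcp_rot"]).as_matrix();p=s["tcp_pos"]
for n,px,z in(("tail corner",(292,222),.022),("tip corner",(432,223),.008),("foot near edge",(445,262),.012)):
    q=ray(px,K,T,z)[0];print(n,q,"tool cm",(M.T@(q-p)*100).round(2))
for c in((.662,.2345,.012),(.6649,.2353,.012)): print("foot tool",(M.T@(np.array(c)-p)*100).round(2))
print(p,s["wrist_force"])
```

```text
tail corner [0.57247546 0.18416541 0.022     ] tool cm [ 2.62  1.   -1.05]
tip corner [0.63313461 0.23673312 0.008     ] tool cm [2.12 9.01 0.35]
foot near edge [0.65473994 0.22687669 0.012     ] tool cm [-0.09  9.87 -0.05]
foot tool [-0.06 10.92 -0.05]
foot tool [-0.21 11.18 -0.05]
[0.58369571 0.15842505 0.01151027] [0.1707742  0.56002792 0.0813475 ]
```

Call:
drive_tool(increments=[[[0, 0.4, 0], 0], [[0, 0.8, 0], 0], [[0, 1.2, 0], 0], [[0, 1.5, 0], 0], [[0, 1.8, 0], 0], [[0, 2.0, 0], 0], [[0, 2.1, 0], 0], [[0, 2.2, 0], 0], [[0, 2.2, 0], 0]])

```text
t: 4.45
tcp_pos: [0.5992, 0.1736, 0.0115]
tcp_rot: [3.142, -0.0, 2.347]
wrist_force: [0.3, 1.3, -0.3]
gripper_width: 0.005
grip_force: 0.0
```

Call:
drive_tool(increments=[[[0, 0.1, 0], 0], [[0, 0.2, 0], 0], [[0, 0.3, 0], 0], [[0, 0.3, 0], 0]])

```text
t: 4.85
tcp_pos: [0.6015, 0.1758, 0.0116]
tcp_rot: [3.141, -0.0, 2.347]
wrist_force: [-0.1, 0.5, 0.1]
gripper_width: 0.002
grip_force: 0.0
```

Call:
drive_tool(increments=[[[0, 0.1, 0], 0], [[0, 0.2, 0], 0], [[0, 0.3, 0], 0], [[0, 0.3, 0], 0]])

```text
t: 5.25
tcp_pos: [0.6036, 0.178, 0.0116]
tcp_rot: [3.141, -0.0, 2.347]
wrist_force: [0.6, 0.9, 0.3]
gripper_width: 0.005
grip_force: 0.0
```

Call:
drive_tool(increments=[[[0, 0.1, 0], 0], [[0, 0.2, 0], 0], [[0, 0.2, 0], 0], [[0, 0.2, 0], 0]])

```text
t: 5.65
tcp_pos: [0.6049, 0.1792, 0.0115]
tcp_rot: [3.141, -0.0, 2.347]
wrist_force: [1.6, -0.4, -0.0]
gripper_width: 0.011
grip_force: 0.0
```

Call:
drive_tool(increments=[[[0, 0.1, 0], 0], [[0, 0.2, 0], 0], [[0, 0.2, 0], 0], [[0, 0.2, 0], 0]])

```text
t: 6.05
tcp_pos: [0.6064, 0.1807, 0.0115]
tcp_rot: [3.141, -0.0, 2.347]
wrist_force: [0.4, 0.1, -0.5]
gripper_width: 0.003
grip_force: 0.0
```

Call:
drive_tool(increments=[[[0, 0.1, 0], 0], [[0, 0.2, 0], 0], [[0, 0.2, 0], 0], [[0, 0.2, 0], 0]])

```text
t: 6.45
tcp_pos: [0.6078, 0.182, 0.0115]
tcp_rot: [3.141, -0.0, 2.347]
wrist_force: [-0.3, 0.4, -0.7]
gripper_width: 0.004
grip_force: 0.0
```

Call:
drive_tool(increments=[[[0, 0.1, 0], 0], [[0, 0.2, 0], 0], [[0, 0.2, 0], 0], [[0, 0.2, 0], 0]])

```text
t: 6.85
tcp_pos: [0.6092, 0.1832, 0.0115]
tcp_rot: [-3.141, -0.0, 2.347]
wrist_force: [-0.3, -0.8, 0.3]
gripper_width: 0.005
grip_force: 0.6
```

Call:
drive_tool(increments=[[[0, 0.1, 0], 0], [[0, 0.2, 0], 0], [[0, 0.2, 0], 0], [[0, 0.2, 0], 0]])

```text
t: 7.25
tcp_pos: [0.61, 0.1838, 0.0114]
tcp_rot: [-3.14, -0.0, 2.346]
wrist_force: [-4.5, -3.9, 4.1]
gripper_width: 0.006
grip_force: 3.0
```

Run:
```python
from h import *
f,K,T=shot("top"); g,K2,T2=shot("wrist")
np.savez("c2.npz",K=K2,T=T2)
a=cv2.resize(f[90:210,180:320],None,fx=4,fy=4,interpolation=cv2.INTER_CUBIC)
cv2.imwrite("pics/c2.png",np.vstack([a[:, :560], g[180:290]])[:600])
s=read_state();print(s["t"],s["tcp_pos"],s["wrist_force"])
```

```text
7.35 [0.61001268 0.18385338 0.01141012] [-4.70399782 -2.93423138  4.68600134]
```

View pics/c2.png

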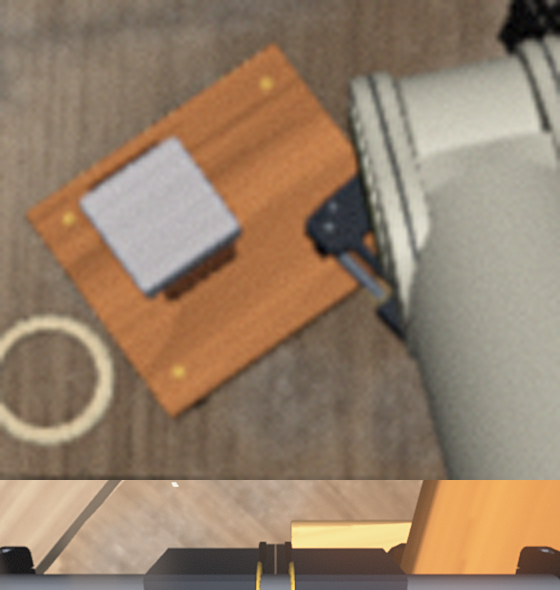

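The stand has not moved: its dots are still at (69,218), (266,84) and (178,372). The wedge is engaged with about 5.5 N on it. I'll push slightly further for a snug fit.

Call:
drive_tool(increments=[[[0, 0.05, 0], 0], [[0, 0.1, 0], 0], [[0, 0.1, 0], 0], [[0, 0.1, 0], 0]])

```text
t: 7.75
tcp_pos: [0.6105, 0.1842, 0.0114]
tcp_rot: [-3.139, -0.001, 2.346]
wrist_force: [-5.9, -5.3, 4.6]
gripper_width: 0.006
grip_force: 3.9
```

Call:
drive_tool(increments=[[[0, -0.3, 0], 0], [[0, -0.8, 0], 0], [[0, -1.6, 0], 0], [[0, -2.2, 0], 0], [[0, -2.5, -2], 0], [[0, -2.5, -6], 0], [[0, -2.5, -10], 0], [[0, -2.5, -14], 0], [[0, -2.5, -15], 0], [[0, -2.5, -15], 0]])

```text
t: 8.75
tcp_pos: [0.5943, 0.1681, 0.1634]
tcp_rot: [3.138, 0.001, 2.347]
wrist_force: [-0.7, -0.2, -0.5]
gripper_width: 0.004
grip_force: 0.0
```

```bash
python3 go.py 0.6635 0.235 0.16 1.571
python3 - <<'E'
from h import *
f,K,T=shot("wrist"); cv2.imwrite("pics/w3.png",f); np.savez("w3.npz",K=K,T=T)
E
```

```text
t 8.75 pos [0.5943 0.1681 0.1634] rot [3.138e+00 1.000e-03 2.347e+00] F [-0.67 -0.22 -0.51] w 0.004350593341691048
shift cm [-0.07  9.62  0.38] turn 0.776
```

View pics/w3.png

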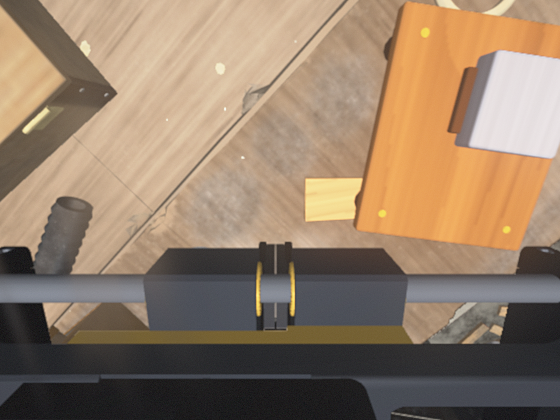

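The wedge sits under the foot, with its tail at (305,178)-(307,221), centred on the foot. The short-foot dot is at (382,213), with the other dots at (425,33) and (506,229).

```bash
python3 - <<'E'
from h import *
d=np.load("w3.npz");K,T=d["K"],d["T"]
q=ray([(382,213),(425,33),(506.5,229.5)],K,T,.062);print(q.round(4).tolist())
print(ray([(304.5,178),(307,221)],K,T,.022).mean(0))
E
python3 go.py 0.664 0.235 0.16 1.571
```

```text
[[0.6639, 0.2352, 0.062], [0.5773, 0.3516, 0.062], [0.7568, 0.3044, 0.062]]
[0.61612816 0.19209065 0.022     ]
t 8.8 pos [0.5934 0.1679 0.1614] rot [ 3.141 -0.     2.347] F [-0.83  0.36 -0.15] w 0.007886482445319202
shift cm [-0.16  9.74  0.15] turn 0.776
```

Call:
drive_tool(increments=[[[0, 1, 0], 0.1], [[0, 2.5, 0], 0.2], [[-0.1, 4, 0], 0.3], [[-0.1, 5.5, 0], 0.4], [[-0.1, 7, 0], 0.5], [[-0.2, 8.5, 0], 0.6], [[-0.2, 9.7, 0], 0.7], [[-0.2, 9.7, 0], 0.776], [[-0.2, 9.7, 0], 0.776], [[-0.2, 9.7, 0], 0.776]])

```text
t: 9.8
tcp_pos: [0.6634, 0.2339, 0.1598]
tcp_rot: [-3.139, 0.001, 1.573]
wrist_force: [-1.0, -0.3, 0.5]
gripper_width: 0.004
grip_force: 0.0
```

```bash
python3 go.py 0.6635 0.235 0.062 1.571
```

```text
t 9.8 pos [0.6634 0.2339 0.1598] rot [-3.139e+00  1.000e-03  1.573e+00] F [-0.99 -0.3   0.49] w 0.00395936421100999
shift cm [0.12 0.03 9.78] turn 0.002
```

Descend to about 4 mm above the top, then creep down.

Call:
drive_tool(increments=[[[0.1, 0, 3], 0], [[0.1, 0, 6], 0], [[0.1, 0, 8], 0], [[0.1, 0, 9], 0], [[0.1, 0, 9.3], 0], [[0.1, 0, 9.3], 0], [[0.1, 0, 9.3], 0]])

```text
t: 10.5
tcp_pos: [0.6648, 0.2356, 0.0699]
tcp_rot: [3.14, -0.001, 1.571]
wrist_force: [-0.2, -0.3, -0.4]
gripper_width: 0.002
grip_force: 0.0
```

Call:
drive_tool(increments=[[[0, 0, 0.1], 0], [[0, 0, 0.2], 0], [[0, 0, 0.3], 0], [[0, 0, 0.4], 0], [[0, 0, 0.4], 0]])

```text
t: 11.0
tcp_pos: [0.664, 0.2355, 0.0644]
tcp_rot: [-3.141, -0.0, 1.571]
wrist_force: [-0.1, 0.8, -0.6]
gripper_width: 0.002
grip_force: 0.0
```

Call:
drive_tool(increments=[[[0, 0, 0.05], 0], [[0, 0, 0.1], 0], [[0, 0, 0.1], 0]])

```text
t: 11.3
tcp_pos: [0.6641, 0.2355, 0.0635]
tcp_rot: [-3.142, -0.0, 1.571]
wrist_force: [-0.1, 0.0, 0.7]
gripper_width: 0.006
grip_force: 0.0
```

Call:
drive_tool(increments=[[[0, 0, 0.05], 0], [[0, 0, 0.1], 0], [[0, 0, 0.1], 0]])

```text
t: 11.6
tcp_pos: [0.6641, 0.2355, 0.0625]
tcp_rot: [-3.142, -0.0, 1.571]
wrist_force: [-0.0, 0.1, -0.1]
gripper_width: 0.001
grip_force: 0.0
```

Call:
drive_tool(increments=[[[0, 0, 0.05], 0], [[0, 0, 0.1], 0], [[0, 0, 0.1], 0]])

```text
t: 11.9
tcp_pos: [0.6642, 0.2355, 0.0624]
tcp_rot: [3.141, -0.0, 1.571]
wrist_force: [-3.5, -1.1, 6.4]
gripper_width: 0.005
grip_force: 3.4
```

Call:
drive_tool(increments=[[[0, 0, 0.03], 0], [[0, 0, 0.05], 0], [[0, 0, 0.05], 0], [[0, 0, 0.05], 0], [[0, 0, 0.05], 0]])

```text
t: 12.4
tcp_pos: [0.6642, 0.2355, 0.0624]
tcp_rot: [3.141, -0.001, 1.571]
wrist_force: [-5.0, -3.0, 10.3]
gripper_width: 0.001
grip_force: 5.1
```

Call:
drive_tool(increments=[[[-0.02, -0.04, 0], 0], [[-0.04, -0.07, 0], 0], [[-0.04, -0.07, 0], 0], [[-0.04, -0.07, 0], 0]])

```text
t: 12.8
tcp_pos: [0.6641, 0.2355, 0.0624]
tcp_rot: [3.14, -0.001, 1.571]
wrist_force: [-1.1, 0.2, 6.9]
gripper_width: 0.005
grip_force: 3.6
```

Run:
```python
from h import *
f,K,T=shot("top"); g,K2,T2=shot("scene")
a=cv2.resize(f[90:210,180:320],None,fx=4,fy=4,interpolation=cv2.INTER_CUBIC); cv2.imwrite("pics/c3.png",a)
for i in range(6): shot("wrist"); s=read_state(); print(s["t"],np.round(s["tcp_pos"],4),np.round(s["wrist_force"],1))
```

```text
12.95 [0.6641 0.2355 0.0624] [-1.5  0.7  6.8]
13.0 [0.6642 0.2355 0.0624] [-1.8  1.   7.1]
13.05 [0.6641 0.2355 0.0624] [-1.4 -0.2  6.6]
13.1 [0.6641 0.2355 0.0624] [-1.9 -0.3  7.1]
13.15 [0.6641 0.2355 0.0624] [-0.5  0.5  7.1]
13.2 [0.6642 0.2355 0.0624] [-0.3  0.9  7.5]
```

View pics/c3.png

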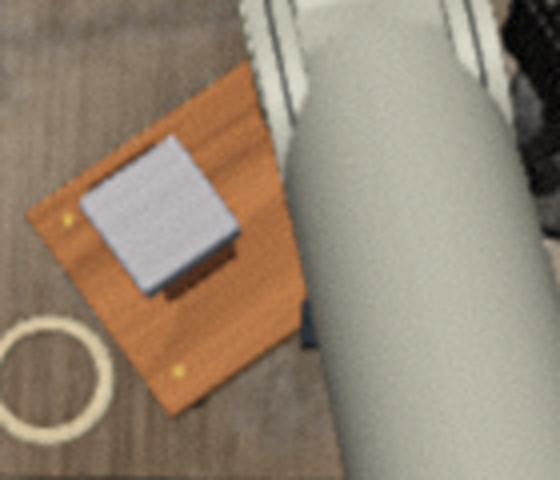

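The stand is in place: its dots at (69,218) and (178,372) are unchanged. The sideways load is gone, so I'll bring the press back to 10 N.

Call:
drive_tool(increments=[[[-0.01, -0.03, 0.03], 0], [[-0.01, -0.04, 0.06], 0], [[-0.01, -0.04, 0.06], 0], [[-0.01, -0.04, 0.06], 0], [[-0.01, -0.04, 0.06], 0]])

```text
t: 13.7
tcp_pos: [0.6641, 0.2354, 0.0623]
tcp_rot: [3.139, -0.001, 1.571]
wrist_force: [-1.3, -0.5, 10.0]
gripper_width: 0.001
grip_force: 4.9
```

Call:
drive_tool(increments=[[[0, 0, 0], 0], [[0, 0, 0], 0], [[0, 0, 0], 0], [[0, 0, 0], 0], [[0, 0, 0], 0], [[0, 0, 0], 0], [[0, 0, 0], 0], [[0, 0, 0], 0]])

```text
t: 14.5
tcp_pos: [0.6641, 0.2354, 0.0623]
tcp_rot: [3.139, -0.001, 1.571]
wrist_force: [-0.7, -0.0, 10.2]
gripper_width: 0.002
grip_force: 4.9
```

```bash
python3 -c "
from cell import hand_in
print(hand_in())"
```

```text
the job is handed in; nothing more can be done
None
```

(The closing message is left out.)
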